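# Sort the cell parts after a run

### The arm

A 6-joint arm with a two-finger parallel gripper is mounted at the origin on the work surface. World frame = base frame: x ahead of the robot, y to its left, z up, the work surface at z = 0. Lengths are in m, angles in rad, forces in N, time in s.
With the tool pointing down it reaches from about 0.25 to 0.775 m from the base axis. Payload 8.9 kg.
Tool frame: the origin (TCP) lies midway between the tips of the shut fingers; the grasp point (between the pads) lies 19 mm behind it; x points along the fingers, y is the direction in which the jaws open and shut, and the axes are right-handed (so a half turn about x gives the same grasp; the last joint's range is limited). The gripper opens to 85 mm and grips with 20 to 120 N. Pads are 22 mm wide; open, the fingers measure 114 mm over their backs; the gripper's body (76 mm by 85 mm) begins 54 mm behind the grasp point. The pads swing forward as they close: fully open they stand 13 mm farther back than shut.
Start: joints at [1.1, 0.291, -0.153, 1.127, 0, 1.431], TCP at [0.171, 0.496, 0.231] pointing down, gripper open.
Joint ranges: [-2.52, 2.52], [-0.91, 1.74], [-1.3, 1.37], [-1.96, 2.02], [-1.52, 1.47], [-3.14, 3.14]. Speed limits (rad/s): [2.22, 2.22, 2.79, 3.14, 3.14, 3.14].

### API

Orientations are given as a unit quaternion [w, x, y, z].
In Python, from plant import ctrl, imaging, finish_job gives the robot as it stands.
- The arm moves only by the tool play_rows, never from a script. Its argument "commands" is one flat list of numbers, 7 for each row, row after row: the shift along the tool's x, y, z in cm, then the turn, a rotation vector about the tool's x, y, z in rad, then the opening in per cent of the stroke, from 0 (shut) to 100 (fully open). In form: [x, y, z, ax, ay, az, fingers, x, y, z, ax, ay, az, fingers, ...]. A call has 1 to 20 rows; each row is the pose to reach, as a shift and turn from the pose commanded when the call began, along the tool's axes at that moment; what a row does not reach only later rows make up. A row lasts 1/8 s, in which the tool goes at most 62.5 mm and 10.7 degrees, less where a joint would pass 70% of its speed; a pose out of reach is approached as far as the arm can. A call with a gripper value outside its range is refused whole. The fingers move at their own pace and stop on an object; "newtons" is the grip in N (left out, the last holds). Time passes only in rows, so rows that repeat a pose let the fingers close. It gives the time, the measured TCP pose, the force and the opening at its end, in the units of the state.
- ctrl.get_obs(): the state, without advancing time (a new reading comes with each control period).
- imaging.grab_frame(name): name is "side" or "top" or "wrist"; returns a dict with "pixels" (480x640x3 uint8, red, green, blue), "range_z" (480x640 float32, m along the optical axis (not along the pixel's ray), 0 where there is no reading), "fx", "fy", "cx", "cy" (pixels), "world_from_camera" (4x4, takes a point from camera to world coordinates). Camera axes: x right, y down, z forward; pixel columns grow to the right and rows downward; lengths in m; the calibration is good to about 2 mm. A picture is of the moment at which its call begins.
- finish_job(): hands the job in, once; it reports no verdict.
The state is a dict: "clock": time; "q": joint angles; "qvel": joint speeds; "effort": joint torques, N m; "ee_pos": TCP position; "ee_rot": TCP orientation; "force": force on the tool from outside, world axes, zero at the start; "wrist_torque": the same for the moment, N m; "width": finger opening in m.
Only numpy, scipy, OpenCV 4.12 (cv2) and the standard library are available. Lean on these libraries where they do the work, as an engineer would, in place of code of your own. Each camera call takes 0.05 s, during which the arm holds its last target.

### The job

Sort the parts on the bench: lay the electrode flat in the long narrow steel tray, both white stir bars flat on the floor of the round dish, and stand both rubber stoppers upright, wide end down as they are now, in the square tray. Set each one down inside rather than dropping it, and leave the beaker and the boss head where they are.

Things in the scene. Friction and masses are not known exactly. Their poses are not given: they have to be found in the camera images.
- electrode_mid (a point): Electrode to sort: a straight graphite rod, 14 mm in diameter, dark grey to black, with a square black plastic terminal block (14 x 14 mm, 32 mm long) on one end and a thin brass ring where they meet. 96 mm long in all, lying flat; it does not roll, as the block is square. This point is its centre: half-way along (on the rod, 16 mm from the block) and 7 mm above what it lies on. x runs along its length, towards the bare rod end; z up. About 50 g.
- long_bar_mid (a point): Long stir bar to sort: a white plastic bar of eight-sided section, 14 mm across, 56 mm long with tapered ends, lying flat. This point is its centre, 7 mm above what it lies on; x along its length. About 25 g.
- short_bar_mid (a point): Short stir bar to sort: as the long one but 12 mm across and 34 mm long. This point is its centre, 6 mm above what it lies on; x along its length. About 14 g.
- large_stopper_mid (a point): Large stopper to sort: a black rubber stopper, 35 mm tall, standing on its wide end, 40 mm in diameter at the foot and 35 mm at the top. This point is on its axis half-way up, 17.5 mm above what it stands on; z up along the axis. About 50 g.
- small_stopper_mid (a point): Small stopper to sort: a black rubber stopper, 27 mm tall, standing on its wide end, 25 mm in diameter at the foot and 21 mm at the top. This point is on its axis half-way up, 13.5 mm above what it stands on; z up along the axis. About 16 g.
- trough: Long narrow grey steel tray for the electrode, fixed to the bench. Outside 76 mm (along its x) by 160 mm (along its y, the long side), 22 mm high, walls and floor 4 mm thick, open on top. Origin at the centre of its underside, on the bench; z up.
- dish: Round white ceramic dish for the stir bars, fixed to the bench. Outside diameter 140 mm at the foot and 150 mm at the rim, 26 mm high, wall and floor 4 mm thick, so the flat floor inside is about 132 mm across; open on top. Origin at the centre of its underside; z up.
- square_tray: Square pale grey plastic tray for the stoppers, fixed to the bench. Outside 124 x 124 mm (sides along its x and y), 25 mm high, walls and floor 4 mm thick, open on top. Origin at the centre of its underside; z up.
- beaker: Small empty white plastic beaker, 42 mm in diameter, 56 mm tall, standing loose among the things; to be left alone. Origin at the centre of its underside; z up.
- boss_head: Aluminium boss head (a clamp block for stand rods) with two thumb screws, lying loose among the things; to be left alone. Block about 30 x 36 mm and 24 mm high; one screw reaches 27 mm from the centre along its x, the other 28 mm along its -y. Origin at the centre of its underside; z up.
Not all that is in view belongs to the job. Of the things that look like the part that bears electrode_mid, take the one that is farthest to the robot's left at the start.

How it is judged:
By the outcome, as a careful person would: the job done as asked, in the order asked, and still so for the second after the job is handed in, with the robot touching nothing.
It also fails if it takes over 112 s, if anything falls off the work surface, if the arm or the gripper's body presses on something with over 40 N, if the wrist force passes 120 N, or if a joint passes its speed limit or range.

## Working session

There is one attempt and no reset: what is moved stays moved. The work goes in short steps, Python scripts to look and compute and a tool call to move; the robot and the scene stay as the last step left them, time stands still between calls to the robot, and variables do not carry over. Pictures are saved under pics/ and viewed, and the job is handed in when it is done.

Besides the shell and the picture viewer there is one more tool, called after "Call:" by a JSON object that holds its "name" and its "arguments". play_rows: Moves the arm, as the interface text tells. Its arguments: {"type":"object","properties":{"commands":{"type":"array"},"newtons":{"type":"number"}},"required":["commands"]}

```bash
ls; mkdir -p pics
python3 - <<'E'
from plant import ctrl, imaging
import cv2,numpy as np
o=ctrl.get_obs()
for k,v in o.items(): print(k,v)
for n in ["top","side","wrist"]:
    f=imaging.grab_frame(n)
    cv2.imwrite(f"pics/{n}0.png",f["pixels"][:,:,::-1]); np.savez(f"{n}0.npz",**f)
    print(n,f["fx"],f["cx"],f["cy"],np.round(f["world_from_camera"],3).tolist())
E
```

```text
pics
clock 0.0
q [ 1.09969738e+00  2.91271668e-01 -1.54114653e-01  1.12666752e+00
 -2.55512781e-05  1.43151954e+00]
qvel [ 0.00130075  0.00018611 -0.00012355  0.00157157 -0.0013744   0.00108799]
effort [ 2.19297523e-03 -5.37144506e+01  3.31368756e+01  1.61046378e-02
  4.60395165e-05  2.29737748e-05]
ee_pos [0.17082809 0.49598695 0.23074112]
ee_rot [ 0.69727189  0.11635257  0.69752184 -0.11720611]
force [-0.18741486 -0.52686297  0.53494996]
wrist_torque [ 0.00381363  0.04011574 -0.01453282]
width 0.08540815451553409
top 461.0406786135334 317.90883999307965 242.76574471471156 [[0.02, -0.992, 0.123, 0.363], [-1.0, -0.022, -0.021, 0.01], [0.023, -0.123, -0.992, 1.138], [0.0, 0.0, 0.0, 1.0]]
side 525.4531768875892 326.4493494196801 241.42290128273135 [[0.994, -0.086, 0.069, 0.414], [-0.11, -0.79, 0.603, -0.621], [0.002, -0.607, -0.795, 0.85], [0.0, 0.0, 0.0, 1.0]]
wrist 427.8494172049165 316.5090155133748 240.8149981755215 [[0.325, 0.896, 0.303, 0.093], [0.946, -0.308, -0.105, 0.523], [-0.001, 0.321, -0.947, 0.374], [0.0, 0.0, 0.0, 1.0]]
```

View pics/top0.png

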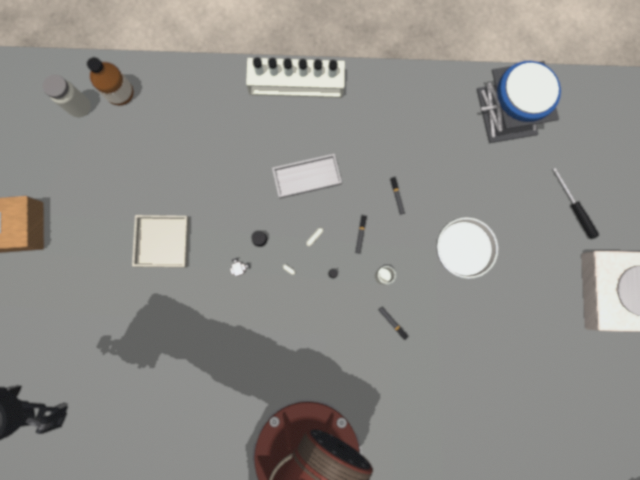

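View pics/side0.png

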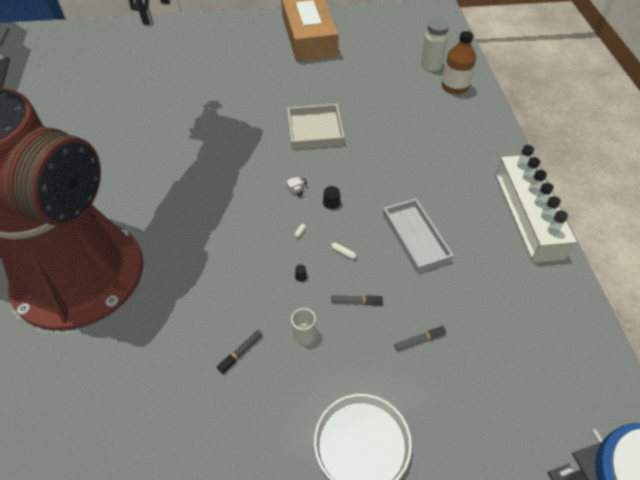

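View pics/wrist0.png

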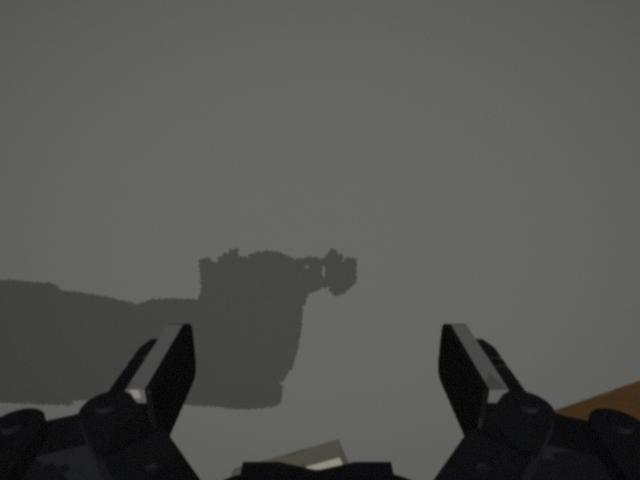

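```bash
cat > h.py <<'E'
import numpy as np,cv2
def load(n): return dict(np.load(n))
def cast(f,u,v,z):
    T=f["world_from_camera"]; 
    d=T[:3,:3]@np.array([(u-f["cx"])/f["fx"],(v-f["cy"])/f["fy"],1.]); o=T[:3,3]
    return o+d*(z-o[2])/d[2]
def proj(f,p):
    T=f["world_from_camera"]; c=T[:3,:3].T@(np.asarray(p)-T[:3,3])
    return c[0]/c[2]*f["fx"]+f["cx"],c[1]/c[2]*f["fy"]+f["cy"]
def blob(f,u,v,r,lo,hi):
    g=cv2.cvtColor(f["pixels"],cv2.COLOR_RGB2GRAY)
    m=((g>=lo)&(g<=hi)).astype(np.uint8); w=np.zeros_like(m); w[v-r:v+r,u-r:u+r]=1; m*=w
    n,l,s,c=cv2.connectedComponentsWithStats(m,connectivity=8)
    k=1+np.argmax(s[1:,4]); return (l==k).astype(np.uint8),s[k],c[k]
E
python3 - <<'E'
from h import *
T=load("top0.npz");S=load("side0.npz")
for f,n,(a,b,c,d) in [(T,"top",(225,180,440,350)),(S,"side",(210,160,470,390))]:
    im=f["pixels"][b:d,a:c,::-1]; k=3.6 if n=="top" else 3
    im=cv2.resize(im,(int((c-a)*3),int((d-b)*3)),interpolation=cv2.INTER_CUBIC); cv2.imwrite(f"pics/{n}_z.png",im[:600,:800]); print(im.shape)
g=cv2.cvtColor(T["pixels"],cv2.COLOR_RGB2GRAY)
print(g[232:248,250:270]);print(g[264:282,324:342]);print(g[226:248,304:326]);print(g[210:258,352:370:1])
E
```

```text
(510, 645, 3)
(690, 780, 3)
[[141 137 127 108  89  75  70  68  67  66  67  68  73  80  87  94 104 116
  128 137]
 [140 130 110  88  73  66  64  64  64  64  63  63  65  67  74  82  92 104
  117 132]
 [136 119  96  75  66  62  63  62  64  64  63  62  63  63  60  67  83  95
  109 127]
 [134 111  85  69  63  64  64  64  62  64  63  62  63  62  59  58  70  88
  107 126]
 [129 107  79  66  63  64  64  63  65  63  62  64  64  64  60  53  61  81
  104 125]
 [128 104  79  67  63  63  63  64  63  64  63  64  64  64  60  52  53  75
  101 124]
 [131 107  80  66  65  64  64  64  65  63  63  65  65  64  59  51  49  72
  102 126]
 [133 112  84  68  65  64  64  65  65  64  64  65  65  62  56  48  46  78
  109 131]
 [135 115  88  70  65  65  64  65  64  65  64  65  66  61  52  44  54  88
  119 136]
 [138 120  96  73  65  64  64  65  65  64  65  63  61  56  47  41  66 102
  128 140]
 [140 128 105  80  65  63  65  64  64  65  63  61  57  48  40  48  79 112
  135 142]
 [141 134 117  91  68  61  60  61  61  61  58  54  46  40  45  67  96 123
  138 142]
 [144 139 129 108  84  64  56  52  51  49  48  43  4
[... 6587 characters left out ...]
144 143 142 143 143 144]
 [143 142 134 113  92  85  86  86  94 115 133 142 143 143 142 144 144 143]
 [144 141 132 110  91  85  86  86  95 117 136 142 143 143 144 144 143 143]
 [143 140 129 108  90  85  86  86  96 118 138 142 143 143 143 142 143 144]
 [144 141 129 113  98  93  89  91 103 123 138 142 145 144 143 144 143 144]
 [143 142 136 127 119 113 108 108 115 129 140 143 144 144 143 143 144 144]
 [143 143 142 138 134 132 129 129 131 137 142 144 144 144 143 144 144 144]
 [144 144 143 143 142 141 140 140 141 141 143 144 143 144 143 144 144 143]
 [142 143 143 142 144 142 143 142 143 144 143 144 143 143 144 143 144 144]
 [143 143 144 143 143 144 144 143 143 144 144 143 144 144 144 142 144 143]]
```

View pics/top_z.png

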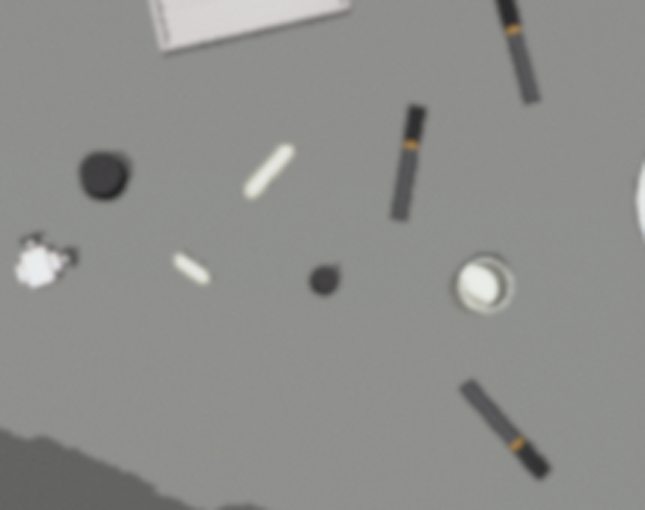

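View pics/side_z.png

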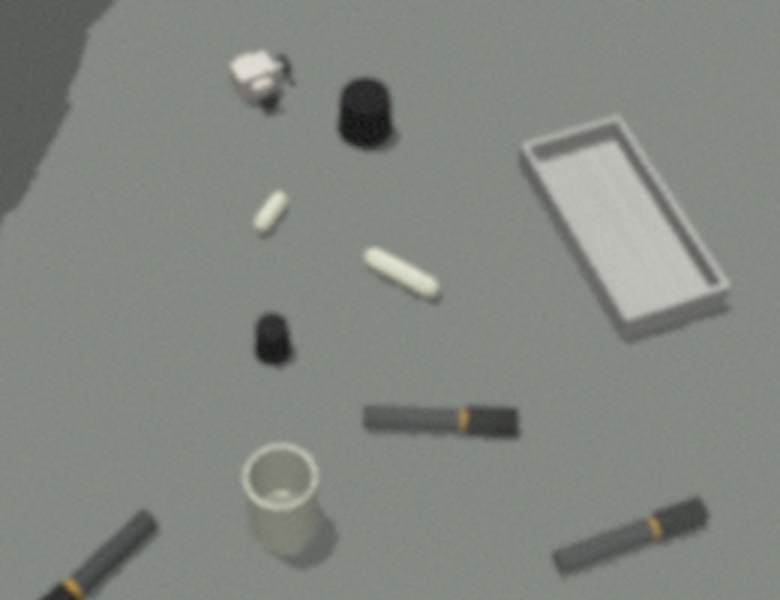

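```bash
cat > m.py <<'E'
from h import *
import sys
def rect(f,u,v,r,lo,hi,z):
    m,s,c=blob(f,u,v,r,lo,hi)
    ys,xs=np.nonzero(m)
    P=np.array([cast(f,x,y,z)[:2] for x,y in zip(xs,ys)]).astype(np.float32)*1000
    (cx,cy),(w,h),a=cv2.minAreaRect(P)
    ev=np.linalg.svd(P-P.mean(0),full_matrices=False)[2][0]
    return np.round(P.mean(0),1),np.round((cx,cy),1),np.round((w,h),1),round(np.degrees(np.arctan2(ev[1],ev[0])),1),s[4]
E
python3 - <<'E'
from m import *
T=load("top0.npz");S=load("side0.npz")
print("el",rect(T,361,234,26,0,115,.007)); print("elS",rect(S,357,300,32,0,90,.007))
print("lb",rect(T,315,237,15,185,255,.008)); print("lbS",rect(S,343,251,18,165,255,.008))
print("sb",rect(T,289,269,12,185,255,.007)); print("sbS",rect(S,300,231,12,165,255,.007))
def hmap(f):
    v,u=np.mgrid[0:480,0:640]; z=f["range_z"]
    c=np.stack([(u-f["cx"])/f["fx"]*z,(v-f["cy"])/f["fy"]*z,z,np.ones_like(z)],-1)
    return c@f["world_from_camera"].T
for f,n,pts in [(T,"T",[(259,239),(333,273),(386,275),(238,268)]),(S,"S",[(332,197),(300,272),(304,325),(297,186)])]:
    W=hmap(f)
    for (u,v) in pts:
        r=16; w=W[v-r:v+r,u-r:u+r].reshape(-1,4)
        k=w[:,2]>0.012; q=w[k]; 
        hi=np.percentile(q[:,2],90) if len(q) else 0
        t=q[q[:,2]>hi-.006]
        print(n,(u,v),len(q),"zmax",round(hi,4),"all",np.round(q[:,:2].mean(0),4),"top c",np.round(t[:,:2].mean(0),4),"minmax",np.round(t[:,:2].min(0),4),np.round(t[:,:2].max(0),4))
    # containers
    for nm,(u,v,r) in (dict(tr=(307,176,45),di=(466,248,42),sq=(160,241,38)) if n=="T" else dict(tr=(418,235,50),di=(362,443,60),sq=(316,126,40))).items():
        a=W[max(v-r,0):v+r,u-r:u+r].reshape(-1,4); k=(a[:,2]>.014)&(a[:,2]<.04); P=(a[k][:,:2]*1000).astype(np.float32)
        print(n,nm,len(P),cv2.minAreaRect(P), cv2.minEnclosingCircle(P))
E
```

```text
el (array([ 509.8, -116.3], dtype=float32), array([ 510.3, -116.6]), array([15.1, 61. ]), np.float32(171.5), np.int32(147))
elS (array([ 558.8, -127.5], dtype=float32), array([ 558.1, -127.4]), array([19.4, 32.2]), np.float32(-7.7), np.int32(162))
lb (array([519.1,  -4.2], dtype=float32), array([519.,  -4.]), array([12.3, 51.1]), np.float32(140.4), np.int32(105))
lbS (array([517.6,  -5.5], dtype=float32), array([517.4,  -5.4]), array([14.9, 55.4]), np.float32(-41.2), np.int32(162))
sb (array([436.9,  57.6], dtype=float32), array([436.7,  57.5]), array([30. , 10.8]), np.float32(-125.4), np.int32(53))
sbS (array([434.7,  56.1], dtype=float32), array([434.8,  56.1]), array([33.7, 11.7]), np.float32(-122.5), np.int32(69))
T (259, 239) 200 zmax 0.0369 all [0.5089 0.1304] top c [0.5101 0.1314] minmax [0.3629 0.0097] [0.528  0.1486]
T (333, 273) 69 zmax 0.0297 all [ 0.4285 -0.0493] top c [ 0.4286 -0.0493] minmax [ 0.3629 -0.0589] [0.4406 0.0097]
T (386, 275) 142 zmax 0.0557 all [ 0.4272 -0.1754] top c [ 0.4266 -0.174 ] minmax [ 0.4059 -0.1942] [ 0.4461 -0.154 ]
T (238, 268) 192 zmax 0.0257 
[... 868 characters left out ...]
825] top c [ 0.4237 -0.194 ] minmax [ 0.4036 -0.6205] [ 0.4445 -0.1584]
S (297, 186) 203 zmax 0.0242 all [0.436  0.1644] top c [0.4332 0.1635] minmax [ 0.4137 -0.6205] [0.4575 0.1918]
S tr 687 ((669.4660034179688, 16.22826385498047), (78.63944244384766, 163.69424438476562), 14.995821952819824) ((668.7933959960938, 14.458935737609863), 88.26628112792969)
S di 1100 ((498.1564636230469, -372.4685974121094), (130.235595703125, 147.9496307373047), 83.85675048828125) ((497.17401123046875, -381.6585388183594), 74.72344970703125)
S sq 594 ((496.29248046875, 367.14776611328125), (124.1597671508789, 130.94833374023438), 0.43400105834007263) ((495.27886962890625, 367.50616455078125), 88.27791595458984)
```

```bash
cat > p.py <<'E'
from plant import ctrl
from scipy.spatial.transform import Rotation as R
import numpy as np
def Rt(psi): # tool x down, tool y at heading psi
    x=np.array([0,0,-1.]); y=np.array([np.cos(psi),np.sin(psi),0]); return np.stack([x,y,np.cross(x,y)],1)
def plan(wps):
    """wps: (x,y,z mm TCP, jaw heading deg)"""
    o=ctrl.get_obs(); q=o["ee_rot"]; R0=R.from_quat([q[1],q[2],q[3],q[0]]).as_matrix(); p0=np.array(o["ee_pos"])
    cur=np.degrees(np.arctan2(R0[1,1],R0[0,1])); prev=p0
    print("t",round(o["clock"],2),"p",np.round(p0*1000,1),"yaw",round(cur,1),"q6",round(o["q"][5],2),"q1",round(o["q"][0],2),"w",round(o["width"]*1000,1),"tilt",np.round(R0[:,0],3))
    for x,y,z,a in wps:
        p=np.array([x,y,z])/1000; d=R0.T@(p-p0)*100
        a=cur+((a-cur+90)%180-90) if abs(a)<400 else a-1000
        rv=R.from_matrix(R0.T@Rt(np.radians(a))).as_rotvec()
        print(np.round(d,2),np.round(rv,3),"yaw",round(a,1),"rows",np.ceil(max(np.linalg.norm(p-prev)/.0625,np.degrees(np.linalg.norm(rv))/10.7))); prev=p
E
python3 - <<'E'
from m import *; from p import *
T=load("top0.npz");S=load("side0.npz")
print("el",rect(T,361,234,26,0,118,.007)); print("elS",rect(S,357,300,32,0,108,.007))
T["range_z"]
for f,n,pts in [(T,"T",[(259,239),(333,273)]),(S,"S",[(332,197),(300,272)])]:
    v,u=np.mgrid[0:480,0:640]; z=f["range_z"]
    W=np.stack([(u-f["cx"])/f["fx"]*z,(v-f["cy"])/f["fy"]*z,z,np.ones_like(z)],-1)@f["world_from_camera"].T
    for (u,v),h in zip(pts,(.035,.027)):
        r=16; k=(W[...,2]>h-.004)&(z>.3); kk=np.zeros_like(k); kk[v-r:v+r,u-r:u+r]=k[v-r:v+r,u-r:u+r]
        P=(W[kk][:,:2]*1000).astype(np.float32); print(n,P.mean(0),cv2.minEnclosingCircle(P))
plan([(510,-117,100,82)])
E
```

```text
el (array([ 529.1, -119.6], dtype=float32), array([ 529., -120.]), array([18.1, 98.8]), np.float32(171.1), np.int32(256))
elS (array([ 530.4, -123.7], dtype=float32), array([ 527.5, -124.1]), array([23.7, 96.3]), np.float32(-8.6), np.int32(470))
T [511.07007 132.17365] ((511.6072998046875, 132.1172332763672), 17.776485443115234)
T [429.80823 -50.41392] ((430.2326965332031, -50.90442657470703), 10.379655838012695)
S [508.38437  127.376076] ((508.0531005859375, 128.85813903808594), 18.834505081176758)
S [427.72156 -55.26003] ((426.87200927734375, -54.96934509277344), 11.8936128616333)
t 0.15 p [170.9 496.1 230.9] yaw 71.0 q6 1.43 q1 1.1 w 85.6 tilt [-0.    -0.001 -1.   ]
[ 13.13 -46.9   52.04] [-0.192 -0.     0.001] yaw 82.0 rows 12.0
```

Run:
```python
from p import *
plan([(529,-121,110,81.2),(529,-121,40,81.2)])
```

```text
t 0.15 p [170.9 496.1 230.9] yaw 71.0 q6 1.43 q1 1.1 w 85.6 tilt [-0.    -0.001 -1.   ]
[ 12.13 -46.66  53.96] [-0.178 -0.     0.001] yaw 81.2 rows 12.0
[ 19.13 -46.65  53.97] [-0.178 -0.     0.001] yaw 81.2 rows 2.0
```

Call:
{"name": "play_rows", "arguments": {"commands": [12.1,-46.7,54.0,-0.178,0,0,45,12.1,-46.7,54.0,-0.178,0,0,45,12.1,-46.7,54.0,-0.178,0,0,45,12.1,-46.7,54.0,-0.178,0,0,45,12.1,-46.7,54.0,-0.178,0,0,45,12.1,-46.7,54.0,-0.178,0,0,45,12.1,-46.7,54.0,-0.178,0,0,45,12.1,-46.7,54.0,-0.178,0,0,45,12.1,-46.7,54.0,-0.178,0,0,45,12.1,-46.7,54.0,-0.178,0,0,45,12.1,-46.7,54.0,-0.178,0,0,45,12.1,-46.7,54.0,-0.178,0,0,45,12.1,-46.7,54.0,-0.178,0,0,45,12.1,-46.7,54.0,-0.178,0,0,45,12.1,-46.7,54.0,-0.178,0,0,45,12.1,-46.7,54.0,-0.178,0,0,45], "newtons": 30}}

```text
clock: 2.15
ee_pos: [0.5293, -0.1202, 0.1107]
ee_rot: [0.705, 0.054, 0.705, -0.054]
force: [0.0, 0.1, 0.7]
width: 0.0385
```

```bash
cat > w.py <<'E'
from plant import ctrl, imaging
import cv2,numpy as np,sys
n=sys.argv[1]
f=imaging.grab_frame(sys.argv[2] if len(sys.argv)>2 else "wrist"); cv2.imwrite(f"pics/{n}.png",f["pixels"][:,:,::-1]); np.savez(n+".npz",**f)
E
python3 w.py w1; python3 -c "
from p import *
plan([(529,-121,40,81.2),(529,-121,3,81.2)])"
```

```text
t 2.2 p [ 529.4 -120.4  110.7] yaw 81.2 q6 -0.21 q1 -0.36 w 38.2 tilt [ 0. -0. -1.]
[ 7.07 -0.07 -0.03] [0.001 0.    0.   ] yaw 81.2 rows 2.0
[10.77 -0.07 -0.03] [0.001 0.    0.   ] yaw 81.2 rows 1.0
```

View pics/w1.png

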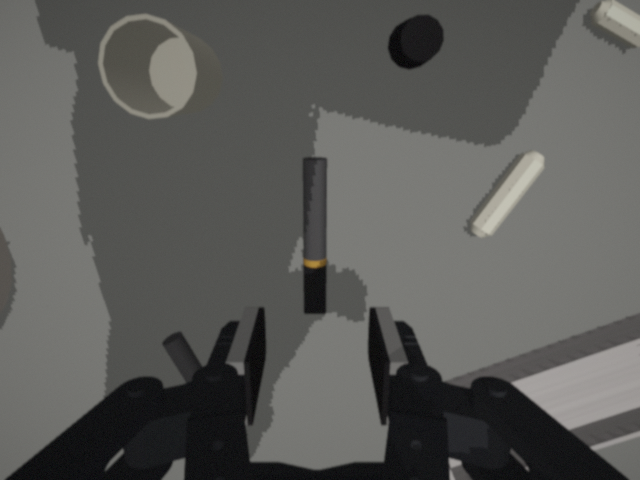

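```bash
python3 -c "
from h import *
f=load('w1.npz')
for u,v,z in [(315,158,.010),(315,312,.010),(315,263,.014)]: print(cast(f,u,v,z))
print(proj(f,[.529,-.121,.003]))"
```

```text
[ 0.48088211 -0.11321231  0.01      ]
[ 0.57708339 -0.12807545  0.01      ]
[ 0.54230683 -0.12268897  0.014     ]
(np.float64(314.4715399555233), np.float64(236.17211690807684))
```

Call:
{"name": "play_rows", "arguments": {"commands": [5,0,0,0,0,0,45,9,0,0,0,0,0,45,10.7,0,0,0,0,0,45,10.7,0,0,0,0,0,45,10.7,0,0,0,0,0,8,10.7,0,0,0,0,0,8,10.7,0,0,0,0,0,8,10.7,0,0,0,0,0,8,10.7,0,0,0,0,0,8], "newtons": 30}}

```text
clock: 3.32
ee_pos: [0.5303, -0.1213, 0.0045]
ee_rot: [0.706, 0.054, 0.704, -0.054]
force: [-1.1, 0.6, 8.0]
width: 0.0126
```

Call:
{"name": "play_rows", "arguments": {"commands": [-1,0,0,0,0,0,8,-4,0,0,0,0,0,8,-8,0,0,0,0,0,8,-8,0,0,0,0,0,8,-8,0,0,0,0,0,8]}}

```text
clock: 3.95
ee_pos: [0.5293, -0.1211, 0.0833]
ee_rot: [0.705, 0.054, 0.705, -0.054]
force: [-0.3, 0.8, -1.1]
width: 0.0128
```

```bash
python3 w.py w2; python3 -c "
from p import *
plan([(671,18,90,14.5),(671,18,30,14.5),(671,18,9,14.5)])"
```

```text
t 4.0 p [ 528.8 -120.9   82.7] yaw 81.2 q6 -0.21 q1 -0.36 w 12.1 tilt [-0.001  0.    -1.   ]
[-0.74 15.9  11.92] [ 1.164e+00 -1.000e-03  0.000e+00] yaw 14.5 rows 7.0
[ 5.26 15.9  11.93] [ 1.164e+00 -1.000e-03  0.000e+00] yaw 14.5 rows 7.0
[ 7.36 15.9  11.93] [ 1.164e+00 -1.000e-03  0.000e+00] yaw 14.5 rows 7.0
```

View pics/w2.png

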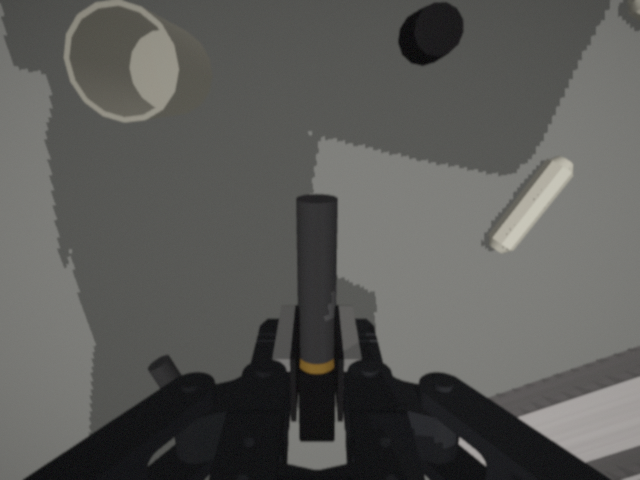

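Call:
{"name": "play_rows", "arguments": {"commands": [-1.7,15.9,11.9,1.164,0,0,8,-1.7,15.9,11.9,1.164,0,0,8,-1.7,15.9,11.9,1.164,0,0,8,-1.7,15.9,11.9,1.164,0,0,8,-1.7,15.9,11.9,1.164,0,0,8,-1.7,15.9,11.9,1.164,0,0,8,-1.7,15.9,11.9,1.164,0,0,8,-1.7,15.9,11.9,1.164,0,0,8,-1.7,15.9,11.9,1.164,0,0,8,-1.7,15.9,11.9,1.164,0,0,8,-1.7,15.9,11.9,1.164,0,0,8]}}

```text
clock: 5.38
ee_pos: [0.6714, 0.0178, 0.1002]
ee_rot: [0.559, 0.433, 0.559, -0.433]
force: [-0.5, 0.2, -0.4]
width: 0.0127
```

```bash
python3 w.py w3; python3 -c "
from p import *
plan([(671,18,30,14.5),(671,18,9,14.5)])"
```

```text
t 5.42 p [671.4  17.8 100.3] yaw 14.5 q6 1.24 q1 -0.08 w 12.0 tilt [ 0.  0. -1.]
[ 7.03 -0.03 -0.03] [ 0. -0. -0.] yaw 14.5 rows 2.0
[ 9.13 -0.03 -0.03] [ 0. -0. -0.] yaw 14.5 rows 1.0
```

View pics/w3.png

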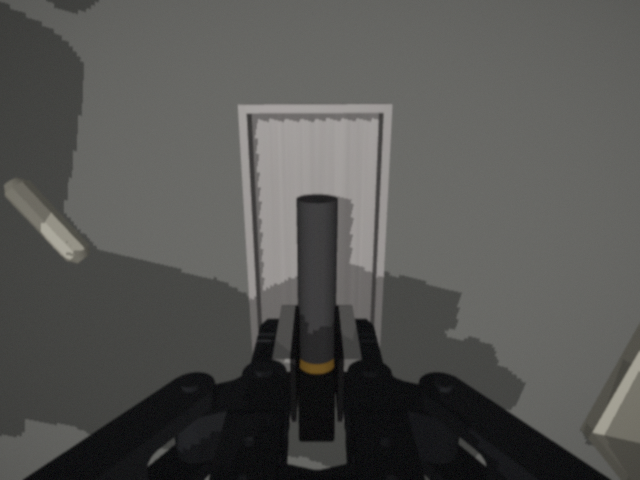

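Call:
{"name": "play_rows", "arguments": {"commands": [5,0,0,0,0,0,8,8,0,0,0,0,0,8,8.9,0,0,0,0,0,8,9.05,0,0,0,0,0,8,9.1,0,0,0,0,0,8,9.1,0,0,0,0,0,8]}}

```text
clock: 6.18
ee_pos: [0.6723, 0.0178, 0.0106]
ee_rot: [0.56, 0.433, 0.559, -0.433]
force: [-0.7, 0.2, -0.6]
width: 0.0124
```

Call:
{"name": "play_rows", "arguments": {"commands": [0.05,0,0,0,0,0,8,0.1,0,0,0,0,0,8,0.1,0,0,0,0,0,8,0.1,0,0,0,0,0,8]}}

```text
clock: 6.68
ee_pos: [0.6716, 0.0178, 0.0086]
ee_rot: [0.559, 0.433, 0.559, -0.433]
force: [-1.0, -0.6, 3.3]
width: 0.0122
```

Call:
{"name": "play_rows", "arguments": {"commands": [0,0,0,0,0,0,28,0,0,0,0,0,0,28,0,0,0,0,0,0,28,-2,0,0,0,0,0,28,-6,0,0,0,0,0,28,-10,0,0,0,0,0,45,-10,0,0,0,0,0,45]}}

```text
clock: 7.55
ee_pos: [0.6738, 0.0177, 0.1119]
ee_rot: [0.561, 0.434, 0.557, -0.432]
force: [0.2, -0.1, -0.8]
width: 0.0383
```

```bash
python3 w.py w4; python3 -c "
from p import *
plan([(518.4,-4.6,100,49.7),(518.4,-4.6,5,49.7)])"
```

```text
t 7.6 p [672.4  17.7 109.7] yaw 14.5 q6 1.24 q1 -0.08 w 38.3 tilt [ 0.003 -0.    -1.   ]
[  0.93 -15.47  -1.69] [-0.614  0.002 -0.002] yaw 49.7 rows 4.0
[ 10.43 -15.5   -1.7 ] [-0.614  0.002 -0.002] yaw 49.7 rows 4.0
```

View pics/w4.png

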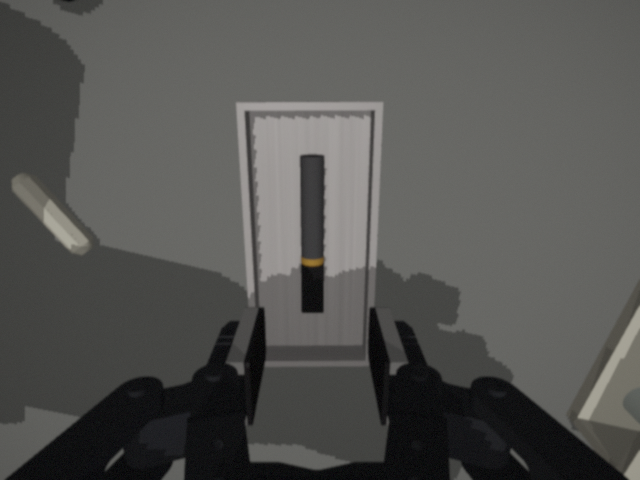

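The electrode lies flat in the middle of the trough. Next is the long bar.

Call:
{"name": "play_rows", "arguments": {"commands": [0.9,-15.5,-1.7,-0.614,0,0,45,0.9,-15.5,-1.7,-0.614,0,0,45,0.9,-15.5,-1.7,-0.614,0,0,45,0.9,-15.5,-1.7,-0.614,0,0,45,0.9,-15.5,-1.7,-0.614,0,0,45,0.9,-15.5,-1.7,-0.614,0,0,45,0.9,-15.5,-1.7,-0.614,0,0,45,0.9,-15.5,-1.7,-0.614,0,0,45]}}

```text
clock: 8.6
ee_pos: [0.5172, -0.0044, 0.0991]
ee_rot: [0.664, 0.244, 0.664, -0.244]
force: [-0.6, 0.9, 0.4]
width: 0.0383
```

```bash
python3 w.py w5; python3 -c "
from p import *
plan([(518.4,-4.6,100,49.7),(518.4,-4.6,5,49.7)])
from m import *
f=load('w5.npz'); u,v=proj(f,[.5184,-.0046,.007]); print(u,v)
for lo in (150,170): print(rect(f,int(u),int(v),70,lo,255,.007))"
```

```text
t 8.65 p [517.1  -4.5  99.2] yaw 49.7 q6 0.55 q1 -0.15 w 38.7 tilt [-0.  0. -1.]
[-0.08  0.07  0.11] [-0.001 -0.     0.   ] yaw 49.7 rows 1.0
[9.42 0.07 0.11] [-0.001 -0.     0.   ] yaw 49.7 rows 2.0
316.69061035525164 246.9615932094839
(array([518.,  -5.], dtype=float32), array([518.3,  -5.6]), array([13.6, 51.5]), np.float32(-39.5), np.int32(1888))
(array([517.6,  -4.7], dtype=float32), array([518. ,  -5.4]), array([ 6.8, 49.5]), np.float32(-40.0), np.int32(936))
```

View pics/w5.png

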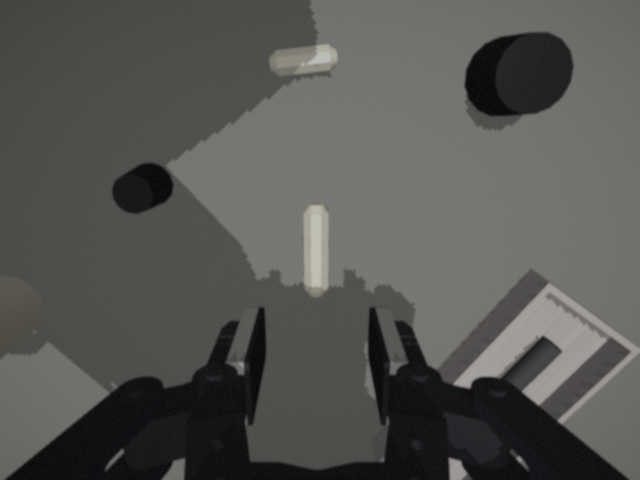

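Call:
{"name": "play_rows", "arguments": {"commands": [5,0,0.1,0,0,0,45,8.5,0,0.1,0,0,0,45,9.4,0,0.1,0,0,0,45,9.5,0,0.1,0,0,0,45,9.5,0,0.1,0,0,0,8,9.5,0,0.1,0,0,0,8,9.5,0,0.1,0,0,0,8,9.5,0,0.1,0,0,0,8,9.5,0,0.1,0,0,0,8]}}

```text
clock: 9.78
ee_pos: [0.5189, -0.0053, 0.0057]
ee_rot: [0.665, 0.244, 0.663, -0.244]
force: [-0.5, 1.3, 7.6]
width: 0.0128
```

```bash
python3 -c "
from p import *
print(ctrl.get_obs()['force'])"
```

```text
[-0.48400884  1.26302762  7.58345661]
```

Call:
{"name": "play_rows", "arguments": {"commands": [-1,0,0,0,0,0,8,-4,0,0,0,0,0,8,-9.5,0,0,0,0,0,8,-9.5,0,0,0,0,0,8,-9.5,0,0,0,0,0,8]}}

```text
clock: 10.4
ee_pos: [0.5178, -0.0052, 0.0998]
ee_rot: [0.664, 0.244, 0.664, -0.244]
force: [-0.6, 0.1, -0.8]
width: 0.0133
```

```bash
python3 w.py w6; python3 -c "
from p import *
plan([(515.7,-360,100,49.7),(515.7,-360,30,49.7)])"
```

```text
t 10.45 p [517.3  -5.1  99. ] yaw 49.7 q6 0.55 q1 -0.15 w 13.1 tilt [-0.001  0.    -1.   ]
[ -0.1  -27.16  22.85] [-0.    -0.001  0.   ] yaw 49.7 rows 6.0
[  6.9  -27.16  22.85] [-0.    -0.001  0.   ] yaw 49.7 rows 2.0
```

View pics/w6.png

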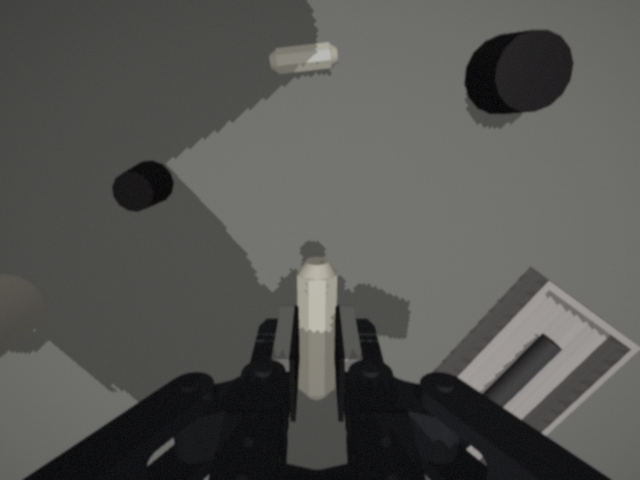

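Call:
{"name": "play_rows", "arguments": {"commands": [0,-27.2,22.9,0,0,0,8,0,-27.2,22.9,0,0,0,8,0,-27.2,22.9,0,0,0,8,0,-27.2,22.9,0,0,0,8,0,-27.2,22.9,0,0,0,8,0,-27.2,22.9,0,0,0,8,0,-27.2,22.9,0,0,0,8,0,-27.2,22.9,0,0,0,8,0,-27.2,22.9,0,0,0,8]}}

```text
clock: 11.58
ee_pos: [0.5162, -0.3592, 0.0988]
ee_rot: [0.663, 0.244, 0.664, -0.243]
force: [0.2, 0.9, -0.4]
width: 0.0136
```

```bash
python3 w.py w7; python3 -c "
from p import *
plan([(515.7,-360,30,49.7),(515.7,-360,9,49.7)])"
```

```text
t 11.62 p [ 516.4 -359.3   99.1] yaw 49.8 q6 -0.02 q1 -0.72 w 12.8 tilt [-0.001  0.001 -1.   ]
[ 6.91 -0.1  -0.01] [ 0.001 -0.001 -0.   ] yaw 49.7 rows 2.0
[ 9.01 -0.1  -0.01] [ 0.001 -0.001 -0.   ] yaw 49.7 rows 1.0
```

View pics/w7.png

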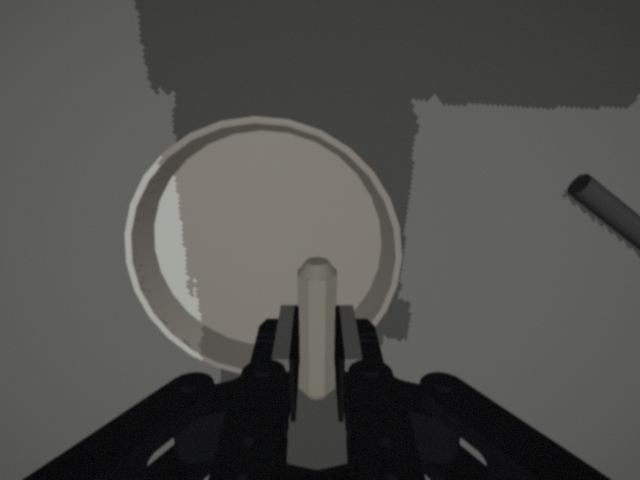

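Call:
{"name": "play_rows", "arguments": {"commands": [5,-0.3,0,0,0,0,8,8,-0.3,0,0,0,0,8,8.8,-0.3,0,0,0,0,8,8.9,-0.3,0,0,0,0,8,9.0,-0.3,0,0,0,0,8,9.0,-0.3,0,0,0,0,8,9.0,-0.3,0,0,0,0,8]}}

```text
clock: 12.5
ee_pos: [0.5147, -0.3633, 0.0098]
ee_rot: [0.664, 0.244, 0.664, -0.244]
force: [-0.6, 0.5, 0.0]
width: 0.0129
```

Call:
{"name": "play_rows", "arguments": {"commands": [0.05,0,0,0,0,0,8,0.1,0,0,0,0,0,8,0.1,0,0,0,0,0,8]}}

```text
clock: 12.88
ee_pos: [0.5147, -0.3632, 0.0097]
ee_rot: [0.664, 0.244, 0.663, -0.244]
force: [-2.9, 1.7, 12.3]
width: 0.0129
```

Call:
{"name": "play_rows", "arguments": {"commands": [0,0,0,0,0,0,26,0,0,0,0,0,0,26,0,0,0,0,0,0,26,-2,0,0,0,0,0,26,-6,0,0,0,0,0,26,-10,0,0,0,0,0,45,-10,0,0,0,0,0,45]}}

```text
clock: 13.75
ee_pos: [0.5162, -0.3645, 0.1116]
ee_rot: [0.666, 0.243, 0.662, -0.244]
force: [0.1, -0.3, 0.3]
width: 0.0384
```

```bash
python3 w.py w8; python3 -c "
from p import *
plan([(435.8,56.8,100,146.5),(435.8,56.8,100,1326.5)])"
```

```text
t 13.8 p [ 515.2 -363.7  109.5] yaw 49.7 q6 -0.03 q1 -0.73 w 38.8 tilt [ 0.002 -0.002 -1.   ]
[  0.86  26.92 -33.27] [ 1.452  0.002 -0.002] yaw -33.5 rows 8.0
[  0.86  26.92 -33.27] [ 1.452  0.002 -0.002] yaw 326.5 rows 8.0
```

View pics/w8.png

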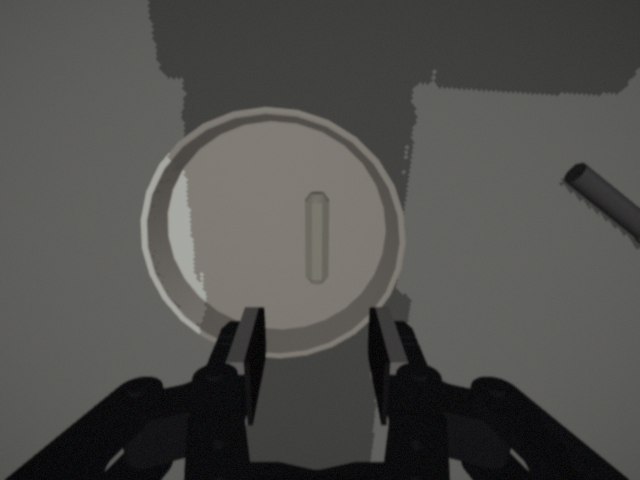

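Call:
{"name": "play_rows", "arguments": {"commands": [0.9,26.9,-33.3,1.452,0,0,45,0.9,26.9,-33.3,1.452,0,0,45,0.9,26.9,-33.3,1.452,0,0,45,0.9,26.9,-33.3,1.452,0,0,45,0.9,26.9,-33.3,1.452,0,0,45,0.9,26.9,-33.3,1.452,0,0,45,0.9,26.9,-33.3,1.452,0,0,45,0.9,26.9,-33.3,1.452,0,0,45,0.9,26.9,-33.3,1.452,0,0,45,0.9,26.9,-33.3,1.452,0,0,45,0.9,26.9,-33.3,1.452,0,0,45,0.9,26.9,-33.3,1.452,0,0,45]}}

```text
clock: 15.3
ee_pos: [0.4348, 0.0569, 0.0992]
ee_rot: [-0.335, -0.623, -0.335, 0.623]
force: [-0.6, -0.2, 0.8]
width: 0.0384
```

```bash
python3 w.py w9; python3 -c "
from p import *
plan([(435.8,56.8,5,146.5)])
from m import *
f=load('w9.npz'); u,v=proj(f,[.4358,.0568,.006]); print(u,v)
for lo in (150,170): print(rect(f,int(u),int(v),60,lo,255,.006))"
```

```text
t 15.35 p [434.8  57.   99.3] yaw -33.5 q6 2.12 q1 -0.04 w 38.8 tilt [-0. -0. -1.]
[ 9.43  0.1  -0.04] [-0.  0. -0.] yaw -33.5 rows 2.0
317.6203166726054 245.03301356640569
(array([441.8,  63.5], dtype=float32), array([442. ,  63.7]), array([12.1,  9.3]), np.float32(-129.5), np.int32(288))
(array([442.1,  62.5], dtype=float32), array([442.6,  63. ]), array([10.3,  5.2]), np.float32(-120.8), np.int32(126))
```

View pics/w9.png

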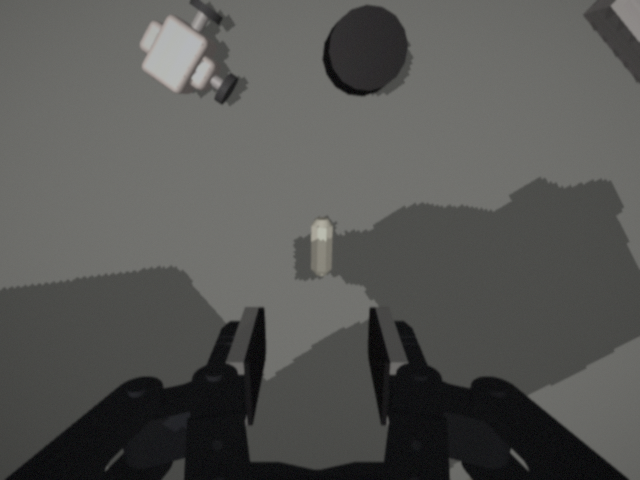

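```bash
python3 -c "
from p import *
from h import *
f=load('w9.npz'); c=cast(f,321,246,.006)*1000; print(c)
plan([(c[0],c[1],5,146.5)])"
```

```text
[437.11908653  55.20732838   6.        ]
t 15.35 p [434.8  57.   99.3] yaw -33.5 q6 2.12 q1 -0.04 w 38.8 tilt [-0. -0. -1.]
[9.43 0.29 0.02] [-0.  0. -0.] yaw -33.5 rows 2.0
```

Call:
{"name": "play_rows", "arguments": {"commands": [5,0.3,0,0,0,0,45,8.5,0.3,0,0,0,0,45,9.4,0.3,0,0,0,0,45,9.5,0.3,0,0,0,0,45,9.5,0.3,0,0,0,0,6,9.5,0.3,0,0,0,0,6,9.5,0.3,0,0,0,0,6,9.5,0.3,0,0,0,0,6,9.5,0.3,0,0,0,0,6]}}

```text
clock: 16.48
ee_pos: [0.4382, 0.0559, 0.0055]
ee_rot: [0.335, 0.624, 0.334, -0.622]
force: [-0.9, -0.9, 5.2]
width: 0.0108
```

Call:
{"name": "play_rows", "arguments": {"commands": [-1,0,0,0,0,0,6,-4,0,0,0,0,0,6,-9.5,0,0,0,0,0,6,-9.5,0,0,0,0,0,6,-9.5,0,0,0,0,0,6]}}

```text
clock: 17.1
ee_pos: [0.4373, 0.0559, 0.0999]
ee_rot: [0.335, 0.623, 0.334, -0.623]
force: [-0.2, 0.2, -0.0]
width: 0.0111
```

```bash
python3 w.py w10; python3 -c "
from p import *
plan([(483.3,-398,100,49.7),(483.3,-398,30,49.7)])"
```

```text
t 17.15 p [436.7  55.9  99.2] yaw -33.5 q6 2.12 q1 -0.04 w 11.0 tilt [-0. -0. -1.]
[-0.08 28.95 35.28] [-1.452 -0.     0.   ] yaw 49.7 rows 8.0
[ 6.92 28.95 35.27] [-1.452 -0.     0.   ] yaw 49.7 rows 8.0
```

View pics/w10.png

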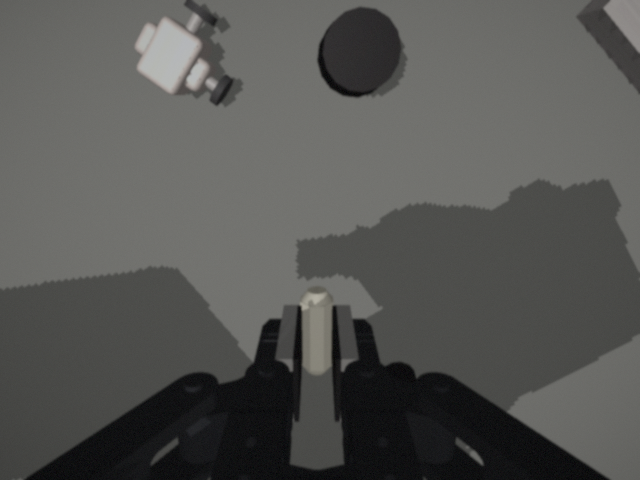

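Call:
{"name": "play_rows", "arguments": {"commands": [0,29.0,35.3,-1.452,0,0,6,0,29.0,35.3,-1.452,0,0,6,0,29.0,35.3,-1.452,0,0,6,0,29.0,35.3,-1.452,0,0,6,0,29.0,35.3,-1.452,0,0,6,0,29.0,35.3,-1.452,0,0,6,0,29.0,35.3,-1.452,0,0,6,0,29.0,35.3,-1.452,0,0,6,0,29.0,35.3,-1.452,0,0,6,0,29.0,35.3,-1.452,0,0,6,0,29.0,35.3,-1.452,0,0,6,0,29.0,35.3,-1.452,0,0,6]}}

```text
clock: 18.65
ee_pos: [0.484, -0.3977, 0.0992]
ee_rot: [0.664, 0.244, 0.664, -0.244]
force: [-0.3, -0.5, 0.4]
width: 0.0107
```

```bash
python3 w.py w11; python3 -c "
from p import *
plan([(483.3,-398,9.5,49.7)])"
```

```text
t 18.7 p [ 484.1 -397.9   99.4] yaw 49.7 q6 -0.1 q1 -0.8 w 10.8 tilt [-0.  0. -1.]
[ 8.99 -0.06 -0.06] [-0. -0. -0.] yaw 49.7 rows 2.0
```

View pics/w11.png

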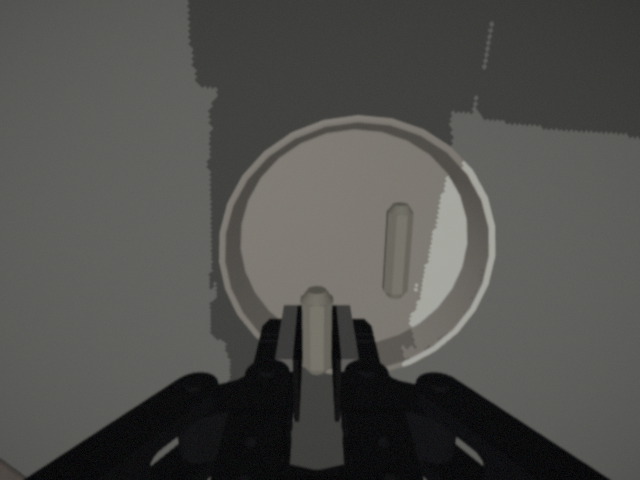

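Call:
{"name": "play_rows", "arguments": {"commands": [5,0,0,0,0,0,6,8,0,0,0,0,0,6,8.8,0,0,0,0,0,6,8.9,0,0,0,0,0,6,9.0,0,0,0,0,0,6,9.0,0,0,0,0,0,6,9.0,0,0,0,0,0,6]}}

```text
clock: 19.58
ee_pos: [0.4843, -0.3988, 0.0099]
ee_rot: [0.664, 0.244, 0.663, -0.244]
force: [0.2, -0.4, -0.1]
width: 0.0108
```

Call:
{"name": "play_rows", "arguments": {"commands": [0.05,0,0,0,0,0,6,0.1,0,0,0,0,0,6,0.1,0,0,0,0,0,6]}}

```text
clock: 19.95
ee_pos: [0.4842, -0.3988, 0.0095]
ee_rot: [0.664, 0.244, 0.663, -0.244]
force: [-2.7, 2.4, 12.0]
width: 0.011
```

Call:
{"name": "play_rows", "arguments": {"commands": [0,0,0,0,0,0,23,0,0,0,0,0,0,23,0,0,0,0,0,0,23,-2,0,0,0,0,0,23,-6,0,0,0,0,0,23,-10,0,0,0,0,0,60,-10,0,0,0,0,0,70]}}

```text
clock: 20.82
ee_pos: [0.4856, -0.4002, 0.1116]
ee_rot: [0.666, 0.243, 0.662, -0.245]
force: [0.6, 0.4, -0.3]
width: 0.0552
```

```bash
python3 w.py w12; python3 -c "
from p import *
plan([(509.8,131,100,10)])"
```

```text
t 20.88 p [ 484.7 -399.2  109.6] yaw 49.7 q6 -0.1 q1 -0.81 w 59.2 tilt [ 0.002 -0.002 -1.   ]
[  0.86  42.05 -32.4 ] [ 0.692  0.003 -0.001] yaw 10.0 rows 9.0
```

View pics/w12.png

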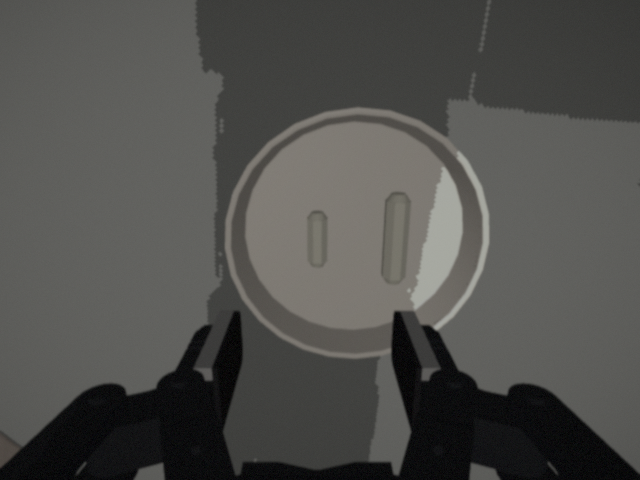

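```bash
python3 -c "
from p import *
plan([(509.8,131,110,49.7)])"
```

```text
t 20.88 p [ 484.7 -399.2  109.6] yaw 49.7 q6 -0.1 q1 -0.81 w 59.2 tilt [ 0.002 -0.002 -1.   ]
[ -0.14  42.05 -32.4 ] [-0.     0.003  0.   ] yaw 49.7 rows 9.0
```

Call:
{"name": "play_rows", "arguments": {"commands": [0,42,-32.4,0,0,0,72,0,42,-32.4,0,0,0,72,0,42,-32.4,0,0,0,72,0,42,-32.4,0,0,0,72,0,42,-32.4,0,0,0,72,0,42,-32.4,0,0,0,72,0,42,-32.4,0,0,0,72,0,42,-32.4,0,0,0,72,0,42,-32.4,0,0,0,72,0,42,-32.4,0,0,0,72,0,42,-32.4,0,0,0,72,0,42,-32.4,0,0,0,72,0,42,-32.4,0,0,0,72]}}

```text
clock: 22.5
ee_pos: [0.5088, 0.1305, 0.1082]
ee_rot: [0.664, 0.244, 0.664, -0.244]
force: [-0.5, -0.1, 0.2]
width: 0.0614
```

```bash
python3 w.py w13; python3 -c "
from p import *
plan([(509.8,131,4,49.7)])
from h import *
print(proj(load('w13.npz'),[.5098,.131,.035]))"
```

```text
t 22.55 p [508.9 130.6 108.3] yaw 49.6 q6 0.82 q1 0.11 w 61.3 tilt [-0. -0. -1.]
[10.43  0.09  0.04] [-0.002  0.     0.   ] yaw 49.7 rows 2.0
(np.float64(317.43548423057337), np.float64(257.461745858901))
```

View pics/w13.png

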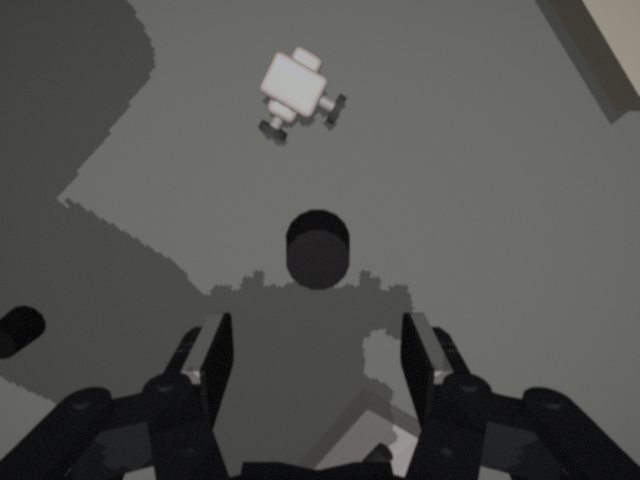

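Call:
{"name": "play_rows", "arguments": {"commands": [5,0,0,0,0,0,72,8.5,0,0,0,0,0,72,10.2,0,0,0,0,0,72,10.4,0,0,0,0,0,72,10.4,0,0,0,0,0,30,10.4,0,0,0,0,0,30,10.4,0,0,0,0,0,30,10.4,0,0,0,0,0,30,10.4,0,0,0,0,0,30]}}

```text
clock: 23.68
ee_pos: [0.5096, 0.1313, 0.0054]
ee_rot: [0.664, 0.244, 0.663, -0.244]
force: [-0.6, -1.1, 7.0]
width: 0.0368
```

Call:
{"name": "play_rows", "arguments": {"commands": [-1,0,0,0,0,0,30,-4,0,0,0,0,0,30,-9.5,0,0,0,0,0,30,-9.5,0,0,0,0,0,30,-9.5,0,0,0,0,0,30]}}

```text
clock: 24.3
ee_pos: [0.5087, 0.1314, 0.0996]
ee_rot: [0.664, 0.244, 0.664, -0.244]
force: [0.4, -0.0, -1.3]
width: 0.0368
```

```bash
python3 w.py w14;python3 w.py s14 side; python3 -c "
from p import *
plan([(522,369.5,100,90)])"
```

```text
t 24.4 p [507.9 131.3  98.4] yaw 49.7 q6 0.82 q1 0.11 w 36.5 tilt [-0.002 -0.    -1.   ]
[ -0.16  19.07 -14.34] [-0.704 -0.002  0.001] yaw 90.0 rows 4.0
```

View pics/w14.png

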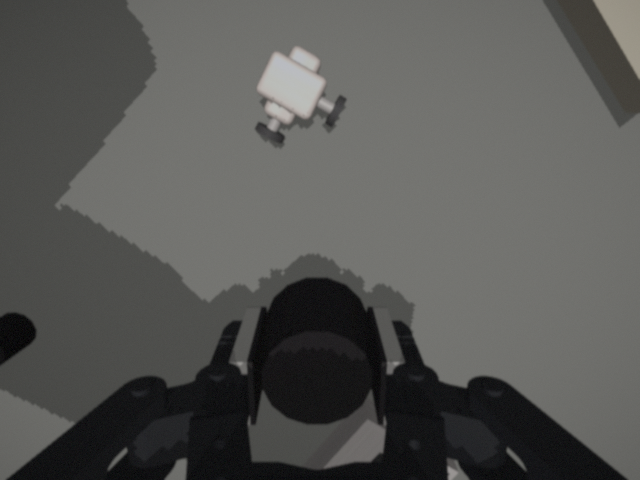

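View pics/s14.png

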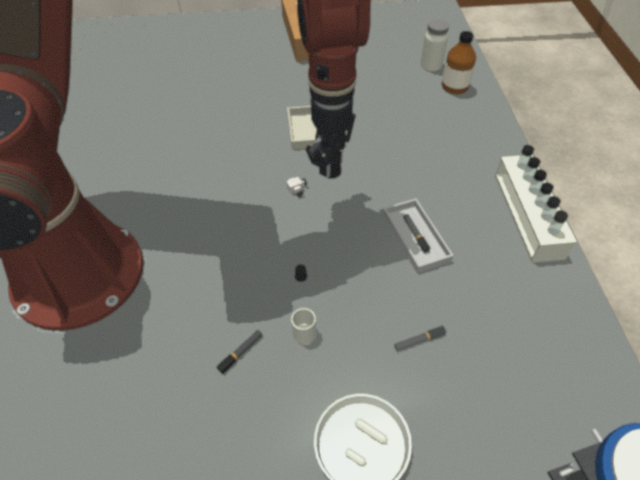

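Call:
{"name": "play_rows", "arguments": {"commands": [-0.2,19.1,-14.3,-0.704,0,0,30,-0.2,19.1,-14.3,-0.704,0,0,30,-0.2,19.1,-14.3,-0.704,0,0,30,-0.2,19.1,-14.3,-0.704,0,0,30,-0.2,19.1,-14.3,-0.704,0,0,30,-0.2,19.1,-14.3,-0.704,0,0,30,-0.2,19.1,-14.3,-0.704,0,0,30,-0.2,19.1,-14.3,-0.704,0,0,30]}}

```text
clock: 25.4
ee_pos: [0.5236, 0.3684, 0.1013]
ee_rot: [0.707, 0.001, 0.707, -0.001]
force: [0.9, 0.2, -0.5]
width: 0.0364
```

```bash
python3 w.py w15; python3 -c "
from p import *
plan([(522,369.5,9,90)])"
```

```text
t 25.45 p [523.6 368.6 101.4] yaw 89.9 q6 0.5 q1 0.5 w 36.8 tilt [-0. -0. -1.]
[ 9.24  0.09 -0.16] [-0.001 -0.     0.   ] yaw 90.0 rows 2.0
```

View pics/w15.png

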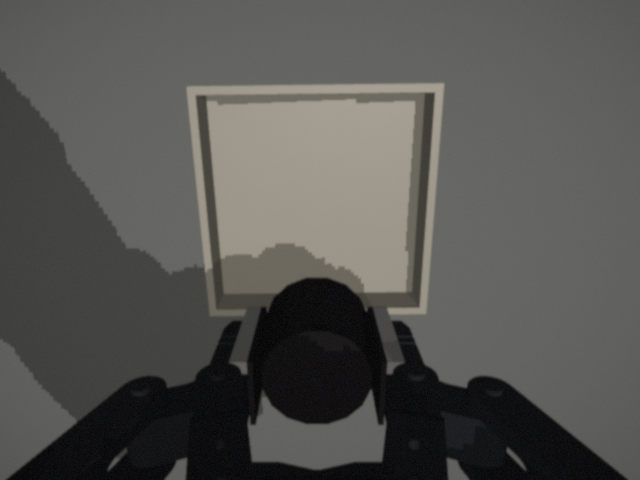

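Call:
{"name": "play_rows", "arguments": {"commands": [5,0.1,-0.2,0,0,0,30,8,0.1,-0.2,0,0,0,30,9.0,0.1,-0.2,0,0,0,30,9.1,0.1,-0.2,0,0,0,30,9.2,0.1,-0.2,0,0,0,30,9.2,0.1,-0.2,0,0,0,30,9.2,0.1,-0.2,0,0,0,30]}}

```text
clock: 26.32
ee_pos: [0.5217, 0.3707, 0.0099]
ee_rot: [0.707, 0.0, 0.707, 0.0]
force: [0.6, 0.5, -1.3]
width: 0.0362
```

Call:
{"name": "play_rows", "arguments": {"commands": [0.05,0,0,0,0,0,30,0.1,0,0,0,0,0,30,0.1,0,0,0,0,0,30]}}

```text
clock: 26.7
ee_pos: [0.5216, 0.3707, 0.0094]
ee_rot: [0.707, 0.0, 0.707, 0.0]
force: [-2.9, -1.7, 9.5]
width: 0.0371
```

Call:
{"name": "play_rows", "arguments": {"commands": [0,0,0,0,0,0,60,0,0,0,0,0,0,60,0,0,0,0,0,0,60,-1,0,0,0,0,0,60,-4,0,0,0,0,0,60,-10,0,0,0,0,0,60,-10,0,0,0,0,0,60]}}

```text
clock: 27.58
ee_pos: [0.5244, 0.3722, 0.1139]
ee_rot: [0.71, 0.001, 0.704, 0.002]
force: [-0.1, 0.5, -0.4]
width: 0.0512
```

```bash
python3 w.py w16; python3 -c "
from p import *
plan([(428.7,-51.5,110,49.7)])"
```

```text
t 27.62 p [523.  371.4 111.3] yaw 90.0 q6 0.5 q1 0.5 w 51.2 tilt [ 0.004  0.002 -1.   ]
[-2.000e-02 -4.229e+01 -9.440e+00] [ 0.704  0.003 -0.004] yaw 49.7 rows 7.0
```

View pics/w16.png

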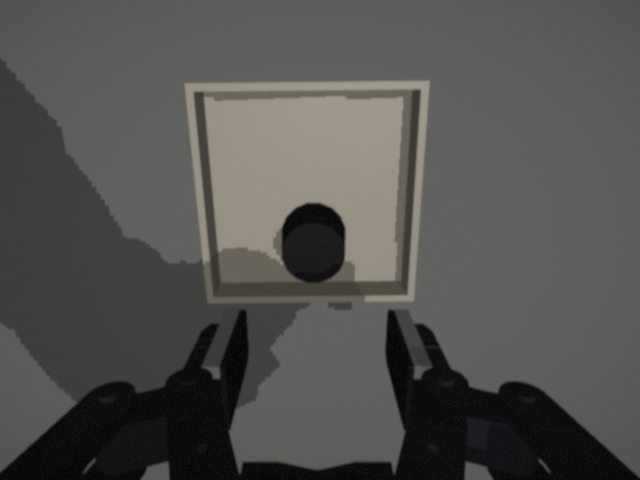

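```bash
python3 -c "
from p import *
plan([(428.7,-51.5,110,90)])"
```

```text
t 27.62 p [523.  371.4 111.3] yaw 90.0 q6 0.5 q1 0.5 w 51.2 tilt [ 0.004  0.002 -1.   ]
[-2.000e-02 -4.229e+01 -9.440e+00] [ 0.     0.004 -0.002] yaw 90.0 rows 7.0
```

Call:
{"name": "play_rows", "arguments": {"commands": [0,-42.3,-9.4,0,0,0,55,0,-42.3,-9.4,0,0,0,55,0,-42.3,-9.4,0,0,0,55,0,-42.3,-9.4,0,0,0,55,0,-42.3,-9.4,0,0,0,55,0,-42.3,-9.4,0,0,0,55,0,-42.3,-9.4,0,0,0,55,0,-42.3,-9.4,0,0,0,55,0,-42.3,-9.4,0,0,0,55,0,-42.3,-9.4,0,0,0,55]}}

```text
clock: 28.88
ee_pos: [0.4274, -0.0513, 0.108]
ee_rot: [0.707, -0.001, 0.707, 0.001]
force: [-1.1, -1.0, 0.6]
width: 0.0469
```

```bash
python3 w.py w17; python3 -c "
from p import *
plan([(428.7,-51.5,4,90)])
from h import *
print(proj(load('w17.npz'),[.4287,-.0515,.027]))"
```

```text
t 28.93 p [427.5 -51.3 108.1] yaw 90.1 q6 -0.29 q1 -0.29 w 47.3 tilt [-0.  0. -1.]
[10.41 -0.03  0.13] [ 0.002 -0.    -0.   ] yaw 90.0 rows 2.0
(np.float64(315.40073250314816), np.float64(253.53271425386154))
```

View pics/w17.png

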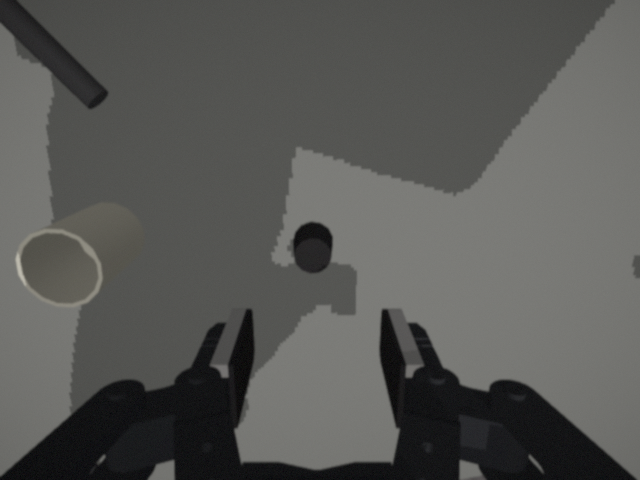

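Call:
{"name": "play_rows", "arguments": {"commands": [5,-0.2,0.2,0,0,0,55,8.5,-0.2,0.2,0,0,0,55,10.2,-0.2,0.2,0,0,0,55,10.4,-0.2,0.2,0,0,0,55,10.4,-0.2,0.2,0,0,0,15,10.4,-0.2,0.2,0,0,0,15,10.4,-0.2,0.2,0,0,0,15,10.4,-0.2,0.2,0,0,0,15,10.4,-0.2,0.2,0,0,0,15]}}

```text
clock: 30.05
ee_pos: [0.4302, -0.0545, 0.005]
ee_rot: [0.708, -0.0, 0.707, 0.0]
force: [-0.4, 0.8, 7.3]
width: 0.0219
```

Call:
{"name": "play_rows", "arguments": {"commands": [-1,0,0,0,0,0,15,-4,0,0,0,0,0,15,-9.5,0,0,0,0,0,15,-9.5,0,0,0,0,0,15,-9.5,0,0,0,0,0,15]}}

```text
clock: 30.68
ee_pos: [0.4294, -0.0546, 0.0996]
ee_rot: [0.707, -0.0, 0.707, -0.0]
force: [-0.3, 0.5, -0.2]
width: 0.022
```

```bash
python3 w.py w18; python3 -c "
from p import *
plan([(469,370,105,90)])"
```

```text
t 30.73 p [428.9 -54.5  99. ] yaw 90.0 q6 -0.3 q1 -0.3 w 22.0 tilt [-0.001  0.    -1.   ]
[-0.6  42.45  4.01] [ 0.    -0.001 -0.   ] yaw 90.0 rows 7.0
```

View pics/w18.png

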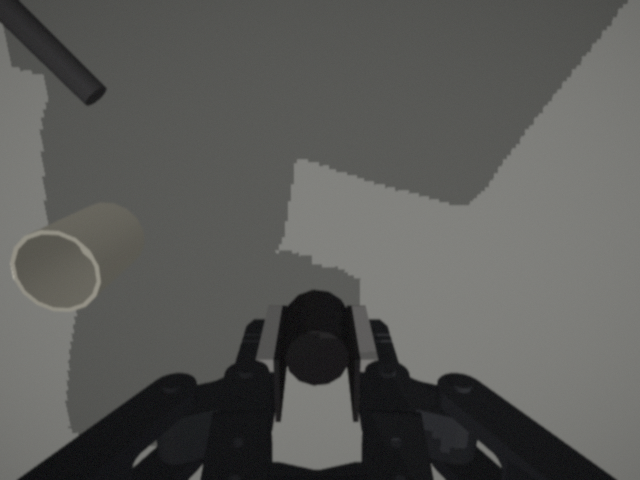

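Call:
{"name": "play_rows", "arguments": {"commands": [-0.6,42.4,4.0,0,0,0,15,-0.6,42.4,4.0,0,0,0,15,-0.6,42.4,4.0,0,0,0,15,-0.6,42.4,4.0,0,0,0,15,-0.6,42.4,4.0,0,0,0,15,-0.6,42.4,4.0,0,0,0,15,-0.6,42.4,4.0,0,0,0,15,-0.6,42.4,4.0,0,0,0,15,-0.6,42.4,4.0,0,0,0,15,-0.6,42.4,4.0,0,0,0,15]}}

```text
clock: 31.98
ee_pos: [0.469, 0.3681, 0.1047]
ee_rot: [0.707, 0.0, 0.708, -0.001]
force: [-0.0, -0.3, -0.0]
width: 0.0217
```

```bash
python3 w.py w19; python3 -c "
from p import *
plan([(469,370,9.5,90)])"
```

```text
t 32.02 p [469.3 368.2 105. ] yaw 89.9 q6 0.54 q1 0.54 w 21.7 tilt [-0.001 -0.001 -1.   ]
[ 9.55  0.19 -0.02] [-0.001 -0.001  0.001] yaw 90.0 rows 2.0
```

View pics/w19.png

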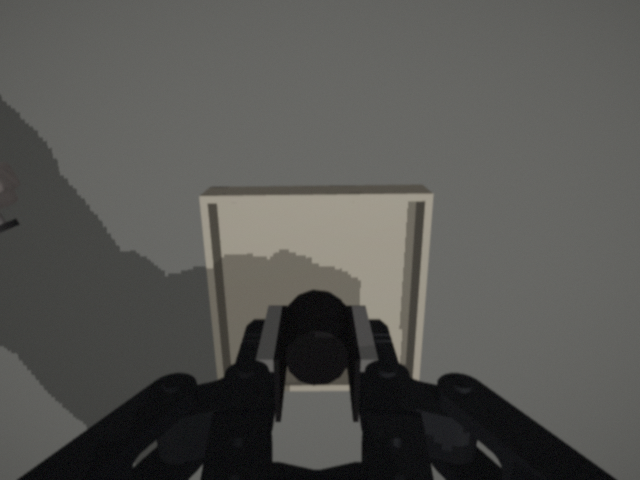

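Call:
{"name": "play_rows", "arguments": {"commands": [5,0.1,0,0,0,0,15,8.4,0.1,0,0,0,0,15,9.3,0.1,0,0,0,0,15,9.4,0.1,0,0,0,0,15,9.5,0.1,0,0,0,0,15,9.5,0.1,0,0,0,0,15,9.5,0.1,0,0,0,0,15]}}

```text
clock: 32.9
ee_pos: [0.4697, 0.3708, 0.011]
ee_rot: [0.707, 0.0, 0.707, 0.0]
force: [0.2, -0.8, -0.0]
width: 0.0217
```

Call:
{"name": "play_rows", "arguments": {"commands": [0.05,0,0,0,0,0,15,0.1,0,0,0,0,0,15,0.1,0,0,0,0,0,15]}}

```text
clock: 33.28
ee_pos: [0.4693, 0.3705, 0.0092]
ee_rot: [0.707, -0.0, 0.707, 0.0]
force: [-1.4, 0.8, 0.7]
width: 0.0219
```

Call:
{"name": "play_rows", "arguments": {"commands": [0.04,0,0,0,0,0,15,0.06,0,0,0,0,0,15]}}

```text
clock: 33.52
ee_pos: [0.4694, 0.3705, 0.0091]
ee_rot: [0.707, -0.0, 0.707, 0.0]
force: [-2.1, -1.3, 7.3]
width: 0.0219
```

Call:
{"name": "play_rows", "arguments": {"commands": [0,0,0,0,0,0,45,0,0,0,0,0,0,45,0,0,0,0,0,0,45,-1,0,0,0,0,0,45,-4,0,0,0,0,0,45,-10,0,0,0,0,0,45,-14,0,0,0,0,0,45,-14,0,0,0,0,0,45,-14,0,-15,0,0,0,45,-14,0,-15,0,0,0,45,-14,0,-15,0,0,0,45,-14,0,-15,0,0,0,45]}}

```text
clock: 35.02
ee_pos: [0.3175, 0.3701, 0.1485]
ee_rot: [0.707, -0.001, 0.707, 0.001]
force: [1.6, -0.8, -0.8]
width: 0.0382
```

```bash
python3 w.py e1 top; python3 w.py e2 side; python3 -c "
from h import *
a=load('e1.npz')['pixels'][140:300,120:520,::-1]; b=load('e2.npz')['pixels'][90:480,180:480,::-1]
cv2.imwrite('pics/e1z.png',cv2.resize(a,None,fx=2,fy=2,interpolation=2)); cv2.imwrite('pics/e2z.png',cv2.resize(b,None,fx=1.5,fy=1.5,interpolation=2))
from m import *
for n in 'top0 e1'.split():
    f=load(n+'.npz'); z=f['range_z']; v,u=np.mgrid[0:480,0:640]
    W=np.stack([(u-f['cx'])/f['fx']*z,(v-f['cy'])/f['fy']*z,z,np.ones_like(z)],-1)@f['world_from_camera'].T
    for c in ((386,275),(238,268)):
        s=np.s_[c[1]-16:c[1]+16,c[0]-16:c[0]+16]; q=W[s][(W[s][...,2]>.012)&(z[s]>.3)]; print(n,len(q),np.round(q[:,:3].mean(0)*1000,1))
"
```

```text
top0 142 [ 427.2 -175.4   41. ]
top0 189 [438.1 179.1  20.8]
e1 142 [ 426.7 -175.5   40.6]
e1 183 [437.7 179.2  21.1]
```

View pics/e1z.png

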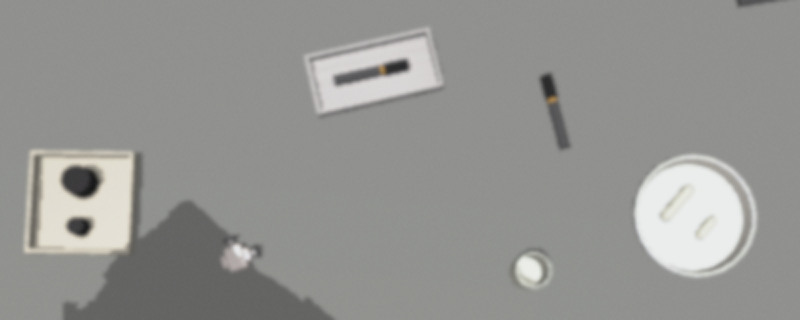

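View pics/e2z.png

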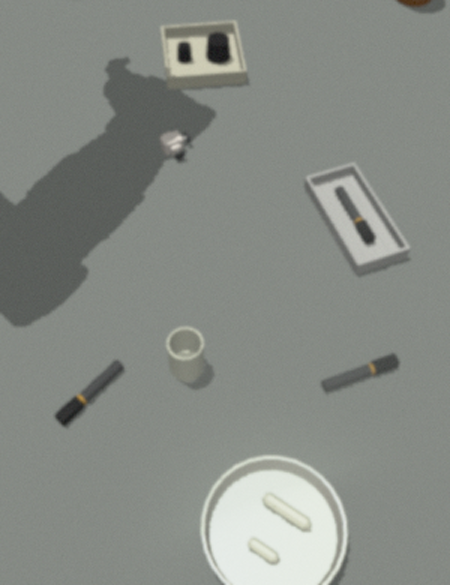

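Both final views show the electrode flat in the trough, both bars flat in the dish and both stoppers upright in the square tray. The beaker and boss head have not moved.

```bash
python3 -c "
from plant import finish_job
print(finish_job())"
```

```text
the job is handed in; nothing more can be done
None
```

I sorted all five parts in the order asked and handed the job in at about 35 s of the 112 s allowed.

- **Electrode:** I took the one farthest to the robot's left of the three look-alikes. It lies flat in the middle of the long narrow tray.
- **Stir bars:** the long one, then the short one, both lie flat side by side on the dish floor.
- **Stoppers:** the large one, then the small one, both stand upright, wide end down, in the square tray.

**Last checks:** the final top and side pictures show every part inside its container. The beaker and boss head read within about 0.5 mm of where they started, which is within measurement noise. The gripper was empty and well clear of everything at hand-in.

**Forces:** I lowered each part until a light touch registered before opening the fingers. The highest force I read was about 12 N when setting a bar down. The fingertips also touched the bench lightly at each pick, at 5–8 N. I read forces only at the end of each move, so brief peaks in between would not show.

**Disagreements:** the top and side cameras differed by 2–5 mm on some positions. I checked or corrected each grasp with the wrist camera before closing.

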